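# Clear the slide's run and hold the spring-return wedge filter at the set pointer

### The arm

A 7-joint arm with a two-finger parallel gripper is mounted at the origin on a cart in front of the work surface, level with it; the furniture and walls round the work are solid. World frame = base frame: x ahead of the robot, y to its left, z up, the work surface at z = 0. Lengths are in m, angles in rad, forces in N, time in s.
With the tool pointing down it reaches from about 0.35 to 0.9 m from the base axis. Payload 19.9 kg.
Tool frame: the origin (TCP) lies midway between the tips of the shut fingers; the grasp point (between the pads) lies 19 mm behind it; z points along the fingers, y is the line along which they close (so a half turn about z gives the same grasp; the last joint's range is limited). The gripper opens to 85 mm and grips with 20 to 120 N. Pads are 22 mm wide; open, the fingers measure 114 mm over their backs; the gripper's body (76 mm by 85 mm) begins 54 mm behind the grasp point. The pads swing forward as they close: fully open they stand 13 mm farther back than shut.
Start: joints at [-0.042, 0.417, -0.01, 1.614, 0.005, 1.111, -0.053], TCP at [0.625, 0, 0.231] pointing down, gripper open.
Joint ranges: [-2.81, 2.81], [-0.39, 2.02], [-1.27, 1.25], [0.06, 2.57], [-1.19, 4.33], [0.19, 2], [-2.82, 2.82]. Speed limits (rad/s): [1.89, 1.89, 2.39, 2.39, 3.01, 3.01, 3.01].

### API

Orientations are given as [roll, pitch, yaw] about the fixed x, y, z axes, in that order (R = Rz(yaw) Ry(pitch) Rx(roll)).
In Python, from bench import telemetry, vision, arm gives the robot as it stands.
- The arm moves only by the shell command python3 -m crank 'ROWS' [FORCE]. ROWS is JSON, a list of rows, each an object of numbers: "dx", "dy", "dz": the shift along the tool's x, y, z normalised to -1 to 1, where 1 is 0.05 m; "yaw": the turn about the tool's z normalised to -1 to 1, where 1 is 0.1 rad; "jaw": the closure, from 0 (fully open) to 1 (shut). In form: [{"dx": .., "dy": .., "dz": .., "yaw": .., "jaw": ..}, ...]. A call has 1 to 12 rows; each row shifts and turns the commanded pose from where the row before left it, along the tool's axes as they then stand; what a row does not reach is not made up. A row lasts 1/10 s, in which the tool goes at most 50 mm and 8.59 degrees, less where a joint would pass 70% of its speed; a pose out of reach is approached as far as the arm can. A call with a number of a shift or a turn outside -1 to 1 is refused whole. A call with a gripper value outside its range is refused whole. The fingers move at their own pace and stop on an object; FORCE is the grip in N (left out, the last holds). Time passes only in rows, so rows that do not move let the fingers close. It gives the time, the measured TCP pose, the force, the opening and the grip force at its end, in the units of the state.
- telemetry.read_state(): the state, without advancing time (a new reading comes with each control period).
- vision.read_camera(name): name is "scene" or "side" or "wrist"; returns a dict with "image" (400x640x3 uint8, red, green, blue), "K" (3x3 intrinsics, pixels), "position" and "orientation" of the camera in the world; the wrist camera has in their place "hand_eye" (4x4, takes a point from camera to tool coordinates, whose origin is the TCP and whose axes are the flange's). Camera axes: x right, y down, z forward; pixel columns grow to the right and rows downward; lengths in m; the calibration is good to about 2 mm. A picture is of the moment at which its call begins: read the wrist's pose just before it. There is no depth.
- arm.job_done(): hands the job in; it is judged then, once.
The state is a dict: "t": time; "joints": joint angles; "joint_vel": joint speeds; "effort": joint torques, N m; "ee_pos": TCP position; "tcp_rot": TCP orientation; "contact_force": force on the tool from outside, world axes, zero at the start; "moment": the same for the moment, N m; "grip_width": finger opening in m; "finger_force": force on a finger pad.
Only numpy, scipy, OpenCV 4.12 (cv2) and the standard library are available. Lean on these libraries where they do the work, as an engineer would, in place of code of your own. Each camera call takes 0.05 s, during which the arm holds its last target. There are 200 camera calls.

### The job

A bottle has been left on the optics board in the run of the spring-return filter slide: stand it upright in the shallow tray and let go of it, setting it down gently, without the slide pushing on it. Then take the slide by its upright lug, draw it out until its index finger is level with the pointer clamped on the scale bar, and finish while still gripping it and holding it there, because the spring shuts it as soon as it is let go. Leave the pointer as it is set, and do not shift the objective on the board or the other bottle in the tray.

Things in the scene. Friction and masses are not known exactly. Their poses are not given: they have to be found in the camera images.
- rig: Optics board: metal breadboard 250 x 225 x 12 mm with a hole grid, fixed on the bench, top at z = 12 mm; place and yaw vary. Origin on the bench under the middle of the slide housing; the board spans x -170..80, y -112..112 mm. Its +x points away from the robot; the slide is drawn out along its -x; y to its left. A loose adapter ring (33 mm wide, 11 high) lies near its right front corner.
- housing_top (a point): Centre of the top of the black slide housing (60 mm along rig x, 40 along y, front face 30 mm before this point), 72 mm above the bench, straight above the rig's origin. Left of it is a finned lamp, right of it a small camera, both lower than 72 mm and within 26 mm of rig x = 0.
- wedge (a joint): How far the filter slide is drawn out along the rig's -x, m: 0 shut against its stop (start), limit 0.060. A spring shuts it: about 2 N at 0, 11 N at 0.050 (180 N/m). It never stays out by itself.
- lug (a point): Grip point of the slide's upright black lug, 16 mm (rig x) by 18 mm (rig y), at (-90, 0, 88) mm in the rig's frame when shut; moves with the slide. Lug top at z = 100 mm, bare all round down to 62 mm; behind it the slide plate (5 mm thick, top at z = 58 mm) runs 52 mm to the housing. Can be pinched along rig x (one finger behind it, over the plate) or along rig y.
- index_tip (a point): Tip of the slide's index finger, a steel arm 2.5 mm wide at the tip, sticking out from the slide's left side; at (-45, 27, 48) mm in the rig's frame when shut, moves with the slide. Its axes are the rig's.
- pointer_tip (a point): Tip (2.5 mm wide) of the set pointer: a small dark clamp with a brass thumbscrew on the graduated bar left of the slide. At (-45 - d, 28, 48) mm in the rig's frame, d = 25 to 50 mm: the slide must be drawn out by d for both tips to stand level (same rig x). Axes as the rig's. Friction holds it (4 N). Bar and clamp lie at rig y 32..57, x down to -110, below z = 50 mm.
- rider (a joint): Setting d of the pointer, m: the reading of joint wedge at which index finger and pointer are level.
- bottle_center (a point): Centre (half-way up) of the loose bottle standing on the board just before the lug, gap 6 to 13 mm: no finger fits between, but it can be taken across rig y. Round, screw cap, 46 mm across, 95 mm high, straight body up to 65 mm, cap 32 mm wide above 74 mm, 0.1 to 0.2 kg. Its underside is at z = 12 mm on the board. Its z is up.
- tray_in (a point): Centre of the inner floor of the fixed, shallow white open tray, 175 x 125 mm outside (long side along its x), walls 4 mm, rim 22 mm high, floor 4 mm above the bench. A bigger bottle stands in its +x (far) half; the -x half is free: a good spot is (-38, 0) mm in its frame.
- amber_center (a point): Centre of the other bottle, standing loose in the tray at about (52, 0) mm in the tray's frame, 52 mm across, 108 mm high.
- objective_center (a point): Centre of a loose microscope objective standing on the board's left front corner, about (-125, 91) mm in the rig's frame; 24 mm across, 44 mm high.
There are look-alikes about, which are no part of the job. What is shaped like the part that bears bottle_center but purple is not meant.

How it is judged:
By the outcome, as a careful person would: the job done as asked, in the order asked, and still so for the second after the job is handed in, while the arm keeps its last pose, push and grip.
It also fails if it takes over 59 s, if anything falls off the work surface, if the arm or the gripper's body presses on something with over 40 N, if the wrist force passes 120 N, or if a joint passes its speed limit or range.

## Working session

There is one attempt and no reset: what is moved stays moved. The work goes in short steps, Python scripts to look and compute and a shell command to move; the robot and the scene stay as the last step left them, time stands still between calls to the robot, and variables do not carry over. Pictures are saved under pics/ and viewed, at most 10 in all, crops included, and the job is handed in when it is done.

```bash
ls; mkdir -p pics; python3 - <<'E'
from bench import telemetry, vision
import cv2,numpy as np
print(telemetry.read_state())
for n in("scene","side","wrist"):
    c=vision.read_camera(n); cv2.imwrite(f"pics/{n}0.png",c["image"][...,::-1])
    print(n,{k:np.round(v,4).tolist() for k,v in c.items() if k!="image"})
E
```

```text
pics
{'t': 0.0, 'joints': array([-0.04152906,  0.41796875, -0.01033546,  1.61421208,  0.00472619,
        1.11068592, -0.05302305]), 'joint_vel': array([-0.00060921, -0.00019145,  0.00016381, -0.00064639,  0.00195583,
        0.00075997,  0.00043272]), 'effort': array([ 3.43503270e-04, -8.64444852e+01,  6.79280274e-01, -4.34903777e+01,
        1.92400004e-02,  7.37222959e-03,  1.31192037e-04]), 'ee_pos': array([6.24636285e-01, 1.87796465e-05, 2.30647457e-01]), 'tcp_rot': array([-3.14034647e+00,  1.03094126e-04,  1.57085213e+00]), 'contact_force': array([-0.34644632, -0.10215317,  0.88230525]), 'moment': array([-0.02492256,  0.02637134,  0.0357606 ]), 'finger_force': 0.0, 'grip_width': 0.08500062604954385}
scene {'K': [[363.5662, 0.0, 317.3421], [0.0, 363.5662, 200.3749], [0.0, 0.0, 1.0]], 'position': [0.0706, 0.2024, 0.8038], 'orientation': [-2.564, 0.005, -1.6954]}
side {'K': [[430.4033, 0.0, 314.5953], [0.0, 430.4033, 196.9979], [0.0, 0.0, 1.0]], 'position': [0.2043, -0.5215, 0.5203], 'orientation': [-2.0784, -0.0217, -0.4568]}
wrist {'K': [[334.1144, 0.0, 316.5197], [0.0, 334.1144, 201.576], [0.0, 0.0, 1.0]], 'hand_eye': [[0.0007, -0.9595, -0.2816, 0.072], [1.0, 0.0008, -0.0002, -0.0003], [0.0004, -0.2816, 0.9595, -0.1426], [0.0, 0.0, 0.0, 1.0]]}
```

View pics/scene0.png

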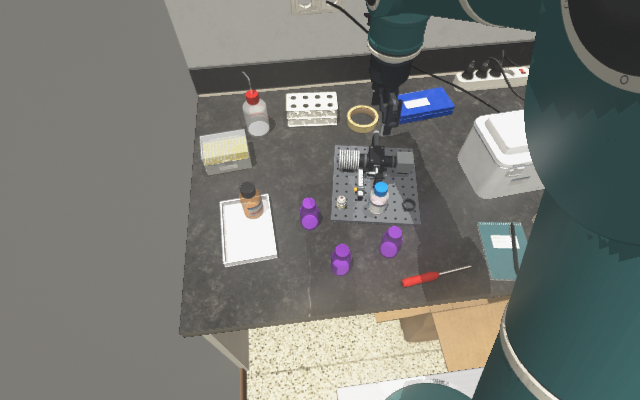

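View pics/side0.png

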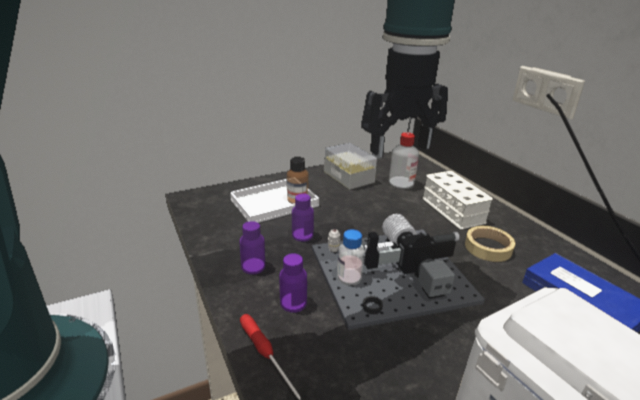

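The target bottle is the clear one with a blue cap, at scene (381,188) and side (351,240), standing before the lug. It could be confused with the purple bottles at scene (310,213), (342,260) and (391,241), the red-cap wash bottle at (257,115), and the amber bottle in the tray at (251,195). Next I'll check it in a close crop.

```bash
python3 - <<'E'
import cv2
a=cv2.imread("pics/scene0.png")
A=cv2.resize(a[135:230,325:425],(600,570),interpolation=cv2.INTER_CUBIC)
cv2.imwrite("pics/c1.png",A)
b=cv2.imread("pics/side0.png")
cv2.imwrite("pics/c2.png",cv2.resize(b[170:330,220:490],(800,474),interpolation=cv2.INTER_CUBIC))
E
```

```text
(no output)
```

View pics/c1.png

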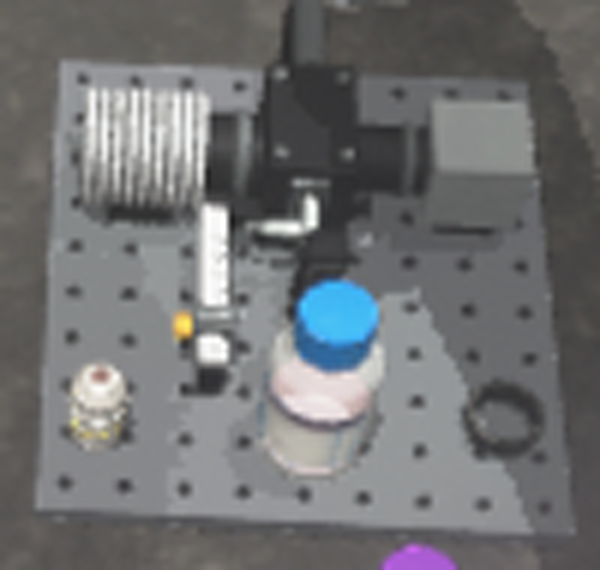

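View pics/c2.png

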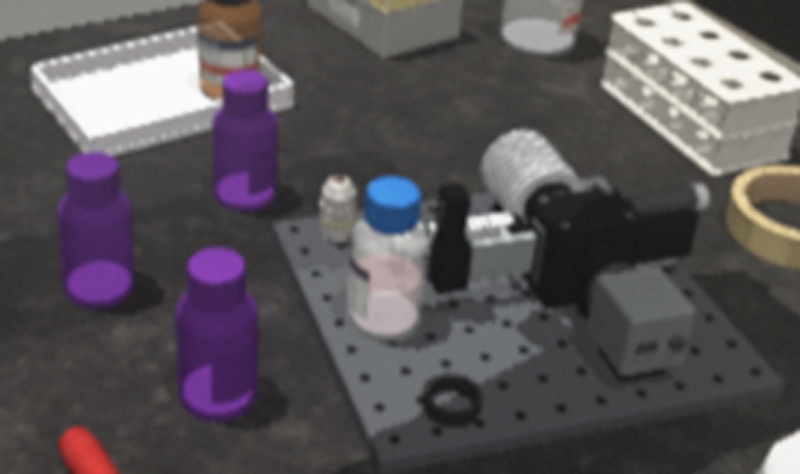

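Both crops show the clear, blue-capped bottle on the board right before the black lug, so it's the target. The cap top is at c1 (337,308) and c2 (394,190), the lug top at c2 (455,188). The pointer clamp with its brass screw is at c1 (182–240,320).

```bash
cat > h.py <<'E'
import numpy as np, json
from scipy.spatial.transform import Rotation as Ro
def Rm(r): return Ro.from_euler("xyz",r).as_matrix()
CAM={"scene":(363.5662,317.3421,200.3749,[0.0706,0.2024,0.8038],[-2.564,0.005,-1.6954]),
"side":(430.4033,314.5953,196.9979,[0.2043,-0.5215,0.5203],[-2.0784,-0.0217,-0.4568])}
HE=np.array([[0.0007,-0.9595,-0.2816,0.072],[1,0.0008,-0.0002,-0.0003],[0.0004,-0.2816,0.9595,-0.1426],[0,0,0,1]])
def wrist(pos,rot):
    T=np.eye(4);T[:3,:3]=Rm(rot);T[:3,3]=pos;T=T@HE
    return (334.1144,316.5197,201.576,T[:3,3],T[:3,:3])
def ray(cam,uv):
    f,cx,cy,p,r=cam; r=np.array(r); R=Rm(r) if r.ndim==1 else r
    d=R@np.array([(uv[0]-cx)/f,(uv[1]-cy)/f,1]); return np.array(p),d/np.linalg.norm(d)
def plane(cam,uv,z):
    p,d=ray(cam,uv); return p+d*(z-p[2])/d[2]
def tri(*obs):
    A=0;b=0;
    for c,uv in obs:
        p,d=ray(c,uv);M=np.eye(3)-np.outer(d,d);A=A+M;b=b+M@p
    x=np.linalg.solve(A,b)
    return x,[round(1e3*np.linalg.norm((np.eye(3)-np.outer(d,d))@(x-p)),1) for p,d in(ray(c,u) for c,u in obs)]
E
python3 - <<'E'
from h import *
np.set_printoptions(precision=4,suppress=True)
s,d=CAM["scene"],CAM["side"]
c=[plane(s,u,.012) for u in[(335,145.3),(412.8,149.2),(331.2,220.3),(420.8,223.8)]]
for x in c:print("board",x)
FL,FR,NL,NR=c
ax=(FL-NL+FR-NR);print("yaw",np.arctan2(ax[1],ax[0]),"ylr",np.arctan2(*( -(FL-FR+NL-NR)[0],(FL-FR+NL-NR)[1])))
print("cap",tri((s,(381.2,186.3)),(d,(353,234.1))))
print("lug",tri((s,(379,178.7)),(d,(373.6,233.5))))
for u in[(221,200),(269,195),(276,257),(224,265)]:print("tray",plane(s,u,.022))
for u in[(33,75),(90,148),(293,85),(205,30)]:print("trayside",plane(d,(220+u[0]*.3375,170+u[1]*.3375),.022))
E
```

```text
board [0.7647 0.0681 0.012 ]
board [ 0.7215 -0.15    0.012 ]
board [0.5195 0.1151 0.012 ]
board [ 0.4812 -0.1047  0.012 ]
yaw -0.18775788340339036 ylr -0.1839730565233165
cap (array([ 0.5417, -0.0039,  0.1076]), [np.float64(0.4), np.float64(0.4)])
lug (array([ 0.5773, -0.0079,  0.0977]), [np.float64(5.5), np.float64(5.5)])
tray [0.6094 0.3886 0.022 ]
tray [0.6092 0.2653 0.022 ]
tray [0.4326 0.2582 0.022 ]
tray [0.4278 0.3783 0.022 ]
trayside [0.4313 0.366  0.022 ]
trayside [0.4373 0.2427 0.022 ]
trayside [0.6149 0.2664 0.022 ]
trayside [0.589  0.3839 0.022 ]
```

```bash
python3 - <<'E'
import cv2,numpy as np
a=cv2.imread("pics/scene0.png");b=cv2.imread("pics/side0.png")
A=cv2.resize(a[170:275,205:290],(480,593),interpolation=cv2.INTER_CUBIC)
cv2.imwrite("pics/c3.png",A)
E
```

```text
(no output)
```

View pics/c3.png

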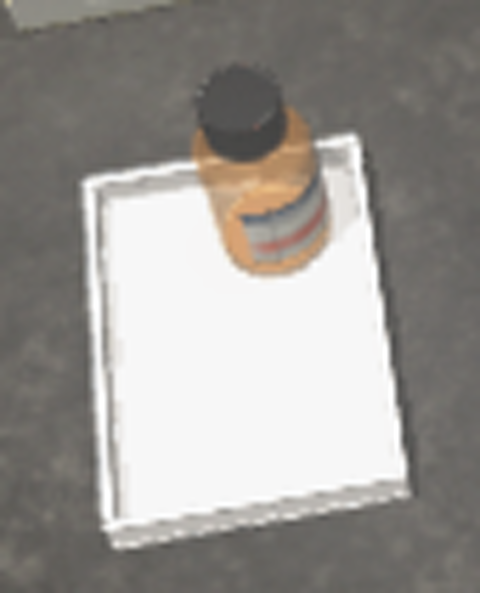

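```bash
python3 -m crank '[{"dy":-0.42,"dx":-0.02},{"dy":-0.42,"dx":-0.02},{"dy":-0.42,"dx":-0.02},{"dy":-0.42,"dx":-0.02},{"yaw":-1},{"yaw":-1},{"yaw":-1},{"yaw":-1},{"yaw":-1},{"yaw":-1},{"yaw":-1},{"yaw":-1}]'; python3 -m crank '[{"yaw":-1},{"yaw":-1},{"yaw":-1},{"yaw":-1},{"yaw":-1},{"yaw":-0.85},{"yaw":0},{"yaw":0}]' 40; python3 - <<'E'
from h import *
from bench import telemetry,vision
import cv2
np.set_printoptions(precision=4,suppress=True)
s=telemetry.read_state();print(s["t"],s["ee_pos"],s["tcp_rot"])
cv2.imwrite("pics/w1.png",vision.read_camera("wrist")["image"][...,::-1])
json.dump([s["ee_pos"].tolist(),s["tcp_rot"].tolist()],open("w1.json","w"))
c=CAM["scene"]
P=[plane(c,(205+a/5.647,170+b/5.647),.022) for a,b in[(83,180),(357,133),(408,490),(103,530)]]
m=sum(P)/4;ax=P[0]+P[1]-P[2]-P[3];y=np.arctan2(ax[1],ax[0])
print(np.array(P),m,"yaw",y,"spot",m[:2]-.038*np.array([np.cos(y),np.sin(y)]))
E
```

```text
0.15 [0.6247 0.     0.2308] [-3.1407  0.0001  1.5709]
[[0.604  0.3918 0.022 ]
 [0.614  0.267  0.022 ]
 [0.4328 0.2552 0.022 ]
 [0.4309 0.3801 0.022 ]] [0.5204 0.3235 0.022 ] yaw 0.06643714629725189 spot [0.4825 0.321 ]$[0]: bad value
$[0]: bad value
```

View pics/w1.png

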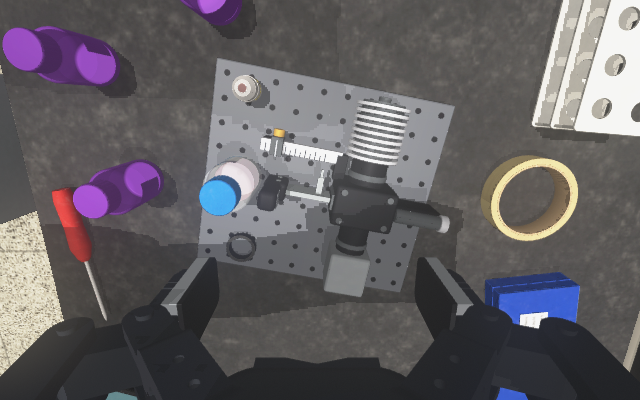

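The wrist view shows the blue cap at (220,196), the lug behind it at (268,193), the index arm near (321,180) and the pointer clamp near (277,140). The rows were refused, so they need every key.

```bash
python3 -m crank '[{"dx":-0.02,"dy":-0.42,"dz":0,"yaw":0,"jaw":0},{"dx":-0.02,"dy":-0.42,"dz":0,"yaw":0,"jaw":0},{"dx":-0.02,"dy":-0.42,"dz":0,"yaw":0,"jaw":0},{"dx":-0.02,"dy":-0.42,"dz":0,"yaw":0,"jaw":0},{"dx":0,"dy":0,"dz":0,"yaw":-1,"jaw":0},{"dx":0,"dy":0,"dz":0,"yaw":-1,"jaw":0},{"dx":0,"dy":0,"dz":0,"yaw":-1,"jaw":0},{"dx":0,"dy":0,"dz":0,"yaw":-1,"jaw":0},{"dx":0,"dy":0,"dz":0,"yaw":-1,"jaw":0},{"dx":0,"dy":0,"dz":0,"yaw":-1,"jaw":0},{"dx":0,"dy":0,"dz":0,"yaw":-1,"jaw":0},{"dx":0,"dy":0,"dz":0,"yaw":-1,"jaw":0}]' 40; python3 -m crank '[{"dx":0,"dy":0,"dz":0,"yaw":-1,"jaw":0},{"dx":0,"dy":0,"dz":0,"yaw":-1,"jaw":0},{"dx":0,"dy":0,"dz":0,"yaw":-1,"jaw":0},{"dx":0,"dy":0,"dz":0,"yaw":-1,"jaw":0},{"dx":0,"dy":0,"dz":0,"yaw":-1,"jaw":0},{"dx":0,"dy":0,"dz":0,"yaw":-0.85,"jaw":0},{"dx":0,"dy":0,"dz":0,"yaw":0,"jaw":0},{"dx":0,"dy":0,"dz":0,"yaw":0,"jaw":0}]'
python3 - <<'E'
from h import *
from bench import telemetry,vision
import cv2
np.set_printoptions(precision=4,suppress=True)
s=telemetry.read_state();print(s["t"],s["ee_pos"],s["tcp_rot"])
d=json.load(open("w1.json"));w=wrist(*d)
print("cap from w1",plane(w,(220,196),.1076),"cap tri",tri((w,(220,196)),(CAM["side"],(353,234.1)),(CAM["scene"],(381.2,186.3))))
# board corners in w1
for u in[(218,59),(454,106),(199,258),(401,292)]:print(plane(w,u,.012))
E
```

```text
t: 1.4
ee_pos: [0.5409, -0.004, 0.2311]
tcp_rot: [-3.141, -0.0, 2.375]
contact_force: [0.5, 0.2, 0.8]
grip_width: 0.0852
finger_force: 0.0
t: 2.2
ee_pos: [0.5409, -0.0041, 0.2312]
tcp_rot: [-3.142, -0.0, 2.953]
contact_force: [1.2, -0.1, -0.0]
grip_width: 0.0853
finger_force: 0.0
2.2 [ 0.5409 -0.0041  0.2312] [-3.1415 -0.0003  2.953 ]
cap from w1 [ 0.5446 -0.0013  0.1076] cap tri (array([ 0.5431, -0.0028,  0.106 ]), [np.float64(1.4), np.float64(0.8), np.float64(1.6)])
[0.5253 0.1147 0.012 ]
[0.767  0.0696 0.012 ]
[ 0.4847 -0.104   0.012 ]
[ 0.7277 -0.1493  0.012 ]
```

```bash
python3 -m crank '[{"dx":-0.03,"dy":0.02,"dz":0.5,"yaw":0,"jaw":0},{"dx":0,"dy":0,"dz":0.6,"yaw":0,"jaw":0},{"dx":0,"dy":0,"dz":0.6,"yaw":0,"jaw":0},{"dx":0,"dy":0,"dz":0.6,"yaw":0,"jaw":0},{"dx":0,"dy":0,"dz":0.6,"yaw":0,"jaw":0},{"dx":0,"dy":0,"dz":0.5,"yaw":0,"jaw":0},{"dx":0,"dy":0,"dz":0.3,"yaw":0,"jaw":0},{"dx":0,"dy":0,"dz":0,"yaw":0,"jaw":0},{"dx":0,"dy":0,"dz":0,"yaw":0,"jaw":0}]' 40; python3 -m crank '[{"dx":0,"dy":0,"dz":0,"yaw":0,"jaw":0.3},{"dx":0,"dy":0,"dz":0,"yaw":0,"jaw":0.4},{"dx":0,"dy":0,"dz":0,"yaw":0,"jaw":0.5},{"dx":0,"dy":0,"dz":0,"yaw":0,"jaw":0.6},{"dx":0,"dy":0,"dz":0,"yaw":0,"jaw":0.8},{"dx":0,"dy":0,"dz":0,"yaw":0,"jaw":1},{"dx":0,"dy":0,"dz":0,"yaw":0,"jaw":1},{"dx":0,"dy":0,"dz":0,"yaw":0,"jaw":1}]' 40
```

```text
t: 3.1
ee_pos: [0.5431, -0.0032, 0.047]
tcp_rot: [3.142, 0.0, 2.955]
contact_force: [0.5, -0.6, 0.4]
grip_width: 0.0855
finger_force: 0.0
t: 3.9
ee_pos: [0.5431, -0.0034, 0.0472]
tcp_rot: [3.142, 0.001, 2.956]
contact_force: [-2.0, -0.4, 10.6]
grip_width: 0.0437
finger_force: 39.8
```

```bash
python3 -m crank '[{"dx":0,"dy":0,"dz":-0.1,"yaw":0,"jaw":1},{"dx":0,"dy":0,"dz":-0.2,"yaw":0,"jaw":1},{"dx":0,"dy":0,"dz":-0.3,"yaw":0,"jaw":1},{"dx":0,"dy":0,"dz":-0.4,"yaw":0,"jaw":1},{"dx":0,"dy":0,"dz":-0.4,"yaw":0,"jaw":1},{"dx":0,"dy":0,"dz":-0.4,"yaw":0,"jaw":1},{"dx":0,"dy":0,"dz":-0.4,"yaw":0,"jaw":1},{"dx":0,"dy":0,"dz":-0.2,"yaw":0,"jaw":1},{"dx":0,"dy":0,"dz":0,"yaw":0,"jaw":1},{"dx":0,"dy":0,"dz":0,"yaw":0,"jaw":1}]'
```

```text
t: 4.9
ee_pos: [0.5424, -0.0033, 0.166]
tcp_rot: [-3.141, -0.0, 2.956]
contact_force: [0.2, 0.6, -1.8]
grip_width: 0.0433
finger_force: 41.2
```

```bash
python3 -m crank '[{"dx":0.08,"dy":0.2,"dz":0,"yaw":0,"jaw":1},{"dx":0.16,"dy":0.4,"dz":0,"yaw":0,"jaw":1},{"dx":0.17,"dy":0.45,"dz":0,"yaw":0,"jaw":1},{"dx":0.17,"dy":0.45,"dz":0,"yaw":0,"jaw":1},{"dx":0.17,"dy":0.45,"dz":0,"yaw":0,"jaw":1},{"dx":0.17,"dy":0.45,"dz":0,"yaw":0,"jaw":1},{"dx":0.17,"dy":0.45,"dz":0,"yaw":0,"jaw":1},{"dx":0.17,"dy":0.45,"dz":0,"yaw":0,"jaw":1},{"dx":0.17,"dy":0.45,"dz":0,"yaw":0,"jaw":1},{"dx":0.17,"dy":0.45,"dz":0,"yaw":0,"jaw":1},{"dx":0.17,"dy":0.45,"dz":0,"yaw":0,"jaw":1}]';python3 -m crank '[{"dx":0.17,"dy":0.45,"dz":0,"yaw":0,"jaw":1},{"dx":0.17,"dy":0.45,"dz":0,"yaw":0,"jaw":1},{"dx":0.17,"dy":0.45,"dz":0,"yaw":0,"jaw":1},{"dx":0.08,"dy":0.2,"dz":0,"yaw":0,"jaw":1},{"dx":0,"dy":0,"dz":0,"yaw":0,"jaw":1},{"dx":0,"dy":0,"dz":0,"yaw":0,"jaw":1},{"dx":0,"dy":0,"dz":0,"yaw":0,"jaw":1}]'
```

```text
t: 6.0
ee_pos: [0.4974, 0.2431, 0.1654]
tcp_rot: [-3.141, -0.001, 2.956]
contact_force: [0.1, 0.7, -1.2]
grip_width: 0.0435
finger_force: 41.2
t: 6.7
ee_pos: [0.4843, 0.3219, 0.1661]
tcp_rot: [-3.141, -0.0, 2.954]
contact_force: [-0.2, -1.3, -1.8]
grip_width: 0.0437
finger_force: 41.2
```

```bash
python3 -m crank '[{"dx":0,"dy":0,"dz":0.2,"yaw":0,"jaw":1},{"dx":0,"dy":0,"dz":0.4,"yaw":0,"jaw":1},{"dx":0,"dy":0,"dz":0.4,"yaw":0,"jaw":1},{"dx":0,"dy":0,"dz":0.4,"yaw":0,"jaw":1},{"dx":0,"dy":0,"dz":0.4,"yaw":0,"jaw":1},{"dx":0,"dy":0,"dz":0.2,"yaw":0,"jaw":1},{"dx":0,"dy":0,"dz":0.1,"yaw":0,"jaw":1},{"dx":0,"dy":0,"dz":0,"yaw":0,"jaw":1},{"dx":0,"dy":0,"dz":0,"yaw":0,"jaw":1},{"dx":0,"dy":0,"dz":0,"yaw":0,"jaw":1}]'
python3 - <<'E'
from bench import vision
import cv2,numpy as np
a=vision.read_camera("scene")["image"][...,::-1][140:290,190:300]
b=vision.read_camera("side")["image"][...,::-1][120:235,210:350]
A=cv2.resize(a,(380,518),interpolation=3);B=cv2.resize(b,(420,345),interpolation=3)
o=np.zeros((518,800,3),np.uint8);o[:,:380]=A;o[:345,380:]=B
cv2.imwrite("pics/p1.png",o)
E
```

```text
t: 7.7
ee_pos: [0.4843, 0.3234, 0.0621]
tcp_rot: [3.141, 0.001, 2.956]
contact_force: [-0.0, -1.1, -1.0]
grip_width: 0.0441
finger_force: 41.2
```

View pics/p1.png

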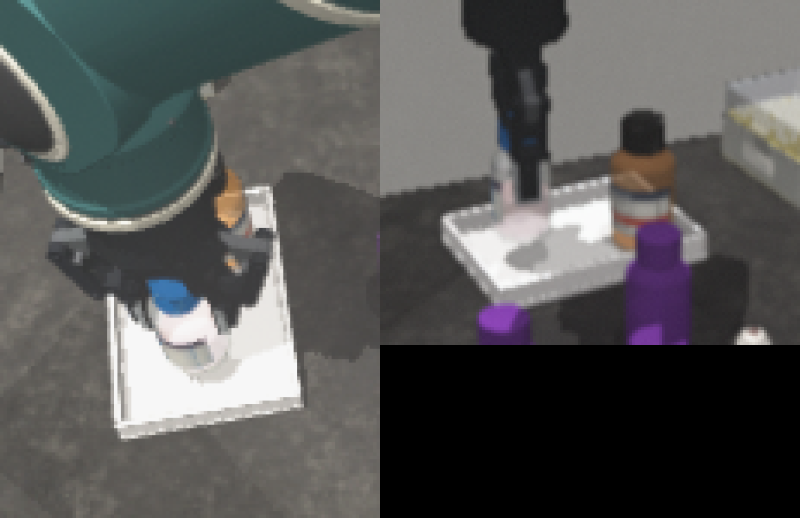

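The bottle hangs upright over the free half of the tray (left panel, about (190,340)), clear of the amber bottle and the rim. I'll lower it slowly.

```bash
python3 -m crank '[{"dx":0,"dy":0,"dz":0.1,"yaw":0,"jaw":1},{"dx":0,"dy":0,"dz":0.1,"yaw":0,"jaw":1},{"dx":0,"dy":0,"dz":0.08,"yaw":0,"jaw":1},{"dx":0,"dy":0,"dz":0.06,"yaw":0,"jaw":1},{"dx":0,"dy":0,"dz":0.02,"yaw":0,"jaw":1},{"dx":0,"dy":0,"dz":0.02,"yaw":0,"jaw":1},{"dx":0,"dy":0,"dz":0,"yaw":0,"jaw":1},{"dx":0,"dy":0,"dz":0,"yaw":0,"jaw":1}]'
```

```text
t: 8.6
ee_pos: [0.484, 0.3232, 0.0424]
tcp_rot: [3.142, 0.0, 2.956]
contact_force: [0.0, 0.5, -1.5]
grip_width: 0.0438
finger_force: 41.2
```

```bash
python3 -m crank '[{"dx":0,"dy":0,"dz":0.02,"yaw":0,"jaw":1},{"dx":0,"dy":0,"dz":0.02,"yaw":0,"jaw":1},{"dx":0,"dy":0,"dz":0,"yaw":0,"jaw":1},{"dx":0,"dy":0,"dz":0,"yaw":0,"jaw":1}]'
```

```text
t: 9.0
ee_pos: [0.4839, 0.3232, 0.0403]
tcp_rot: [-3.142, -0.0, 2.956]
contact_force: [0.9, 0.4, -1.2]
grip_width: 0.0432
finger_force: 41.2
```

```bash
python3 -m crank '[{"dx":0,"dy":0,"dz":0.02,"yaw":0,"jaw":1},{"dx":0,"dy":0,"dz":0,"yaw":0,"jaw":1},{"dx":0,"dy":0,"dz":0,"yaw":0,"jaw":1}]';python3 -m crank '[{"dx":0,"dy":0,"dz":0.02,"yaw":0,"jaw":1},{"dx":0,"dy":0,"dz":0,"yaw":0,"jaw":1},{"dx":0,"dy":0,"dz":0,"yaw":0,"jaw":1}]'
```

```text
t: 9.3
ee_pos: [0.484, 0.3232, 0.0393]
tcp_rot: [3.142, 0.0, 2.956]
contact_force: [0.1, 0.8, -0.5]
grip_width: 0.0438
finger_force: 41.3
t: 9.6
ee_pos: [0.4842, 0.3233, 0.0392]
tcp_rot: [3.141, 0.001, 2.956]
contact_force: [-5.5, -4.1, 18.4]
grip_width: 0.0437
finger_force: 43.2
```

```bash
python3 -m crank '[{"dx":0,"dy":0,"dz":-0.01,"yaw":0,"jaw":0.48},{"dx":0,"dy":0,"dz":0,"yaw":0,"jaw":0.42},{"dx":0,"dy":0,"dz":0,"yaw":0,"jaw":0.3},{"dx":0,"dy":0,"dz":0,"yaw":0,"jaw":0.1},{"dx":0,"dy":0,"dz":0,"yaw":0,"jaw":0},{"dx":0,"dy":0,"dz":0,"yaw":0,"jaw":0},{"dx":0,"dy":0,"dz":0,"yaw":0,"jaw":0}]' 20; python3 -m crank '[{"dx":0,"dy":0,"dz":-0.2,"yaw":0,"jaw":0},{"dx":0,"dy":0,"dz":-0.4,"yaw":0,"jaw":0},{"dx":0,"dy":0,"dz":-0.5,"yaw":0,"jaw":0},{"dx":0,"dy":0,"dz":-0.5,"yaw":0,"jaw":0},{"dx":0,"dy":0,"dz":-0.5,"yaw":0,"jaw":0},{"dx":0,"dy":0,"dz":-0.5,"yaw":0,"jaw":0},{"dx":0,"dy":0,"dz":-0.5,"yaw":0,"jaw":0},{"dx":0,"dy":0,"dz":-0.2,"yaw":0,"jaw":0},{"dx":0,"dy":0,"dz":0,"yaw":0,"jaw":0}]'
```

```text
t: 10.3
ee_pos: [0.4839, 0.3231, 0.0387]
tcp_rot: [-3.141, -0.0, 2.956]
contact_force: [0.1, -0.2, -0.5]
grip_width: 0.0851
finger_force: 0.0
t: 11.2
ee_pos: [0.4844, 0.3235, 0.2053]
tcp_rot: [3.14, 0.002, 2.956]
contact_force: [-0.2, 0.4, -0.1]
grip_width: 0.0852
finger_force: 0.0
```

```bash
python3 -m crank '[{"dx":-0.2,"dy":-0.3,"dz":0,"yaw":0,"jaw":0},{"dx":-0.3,"dy":-0.6,"dz":0,"yaw":0,"jaw":0},{"dx":-0.3,"dy":-0.6,"dz":0,"yaw":0,"jaw":0},{"dx":-0.3,"dy":-0.6,"dz":0,"yaw":0,"jaw":0},{"dx":-0.3,"dy":-0.6,"dz":0,"yaw":0,"jaw":0},{"dx":-0.3,"dy":-0.6,"dz":0,"yaw":0,"jaw":0},{"dx":-0.3,"dy":-0.6,"dz":0,"yaw":0,"jaw":0},{"dx":-0.3,"dy":-0.6,"dz":0,"yaw":0,"jaw":0},{"dx":-0.3,"dy":-0.6,"dz":0,"yaw":0,"jaw":0},{"dx":-0.3,"dy":-0.6,"dz":0,"yaw":0,"jaw":0},{"dx":-0.2,"dy":-0.5,"dz":0,"yaw":0,"jaw":0},{"dx":0,"dy":0,"dz":0,"yaw":0,"jaw":0.4}]'
python3 -m crank '[{"dx":0,"dy":0,"dz":0,"yaw":1,"jaw":0.4},{"dx":0,"dy":0,"dz":0,"yaw":1,"jaw":0.4},{"dx":0,"dy":0,"dz":0,"yaw":1,"jaw":0.4},{"dx":0,"dy":0,"dz":0,"yaw":1,"jaw":0.4},{"dx":0,"dy":0,"dz":0,"yaw":1,"jaw":0.4},{"dx":0,"dy":0,"dz":0,"yaw":1,"jaw":0.4},{"dx":0,"dy":0,"dz":0,"yaw":1,"jaw":0.4},{"dx":0,"dy":0,"dz":0,"yaw":1,"jaw":0.4},{"dx":0,"dy":0,"dz":0,"yaw":1,"jaw":0.4},{"dx":0,"dy":0,"dz":0,"yaw":1,"jaw":0.4},{"dx":0,"dy":0,"dz":0,"yaw":1,"jaw":0.4},{"dx":0,"dy":0,"dz":0,"yaw":1,"jaw":0.4}]'
python3 -m crank '[{"dx":0,"dy":0,"dz":0.2,"yaw":1,"jaw":0.4},{"dx":0,"dy":0,"dz":0.3,"yaw":1,"jaw":0.4},{"dx":0,"dy":0,"dz":0.3,"yaw":1,"jaw":0.4},{"dx":0,"dy":0,"dz":0.3,"yaw":0.7,"jaw":0.4},{"dx":0,"dy":0,"dz":0,"yaw":0,"jaw":0.4},{"dx":0,"dy":0,"dz":0,"yaw":0,"jaw":0.4}]'
python3 - <<'E'
from h import *
from bench import telemetry,vision
import cv2
s=telemetry.read_state();json.dump([s["ee_pos"].tolist(),s["tcp_rot"].tolist()],open("w2.json","w"))
i=vision.read_camera("wrist")["image"][...,::-1]
cv2.imwrite("pics/w2.png",i)
cv2.imwrite("pics/w2c.png",cv2.resize(i[0:400,140:500],(720,600)[:1]+(800,),interpolation=3)[:600])
E
```

```text
t: 12.4
ee_pos: [0.5788, -0.0145, 0.2023]
tcp_rot: [-3.14, -0.002, 2.951]
contact_force: [-0.3, 0.3, -0.2]
grip_width: 0.0731
finger_force: 0.0
t: 13.6
ee_pos: [0.5784, -0.0095, 0.2026]
tcp_rot: [-3.14, -0.0, 1.752]
contact_force: [-0.1, 0.0, 0.3]
grip_width: 0.0514
finger_force: 0.0
t: 14.2
ee_pos: [0.5787, -0.0097, 0.1484]
tcp_rot: [-3.14, 0.0, 1.389]
contact_force: [0.6, -0.9, 0.9]
grip_width: 0.0515
finger_force: 0.0
```

View pics/w2c.png

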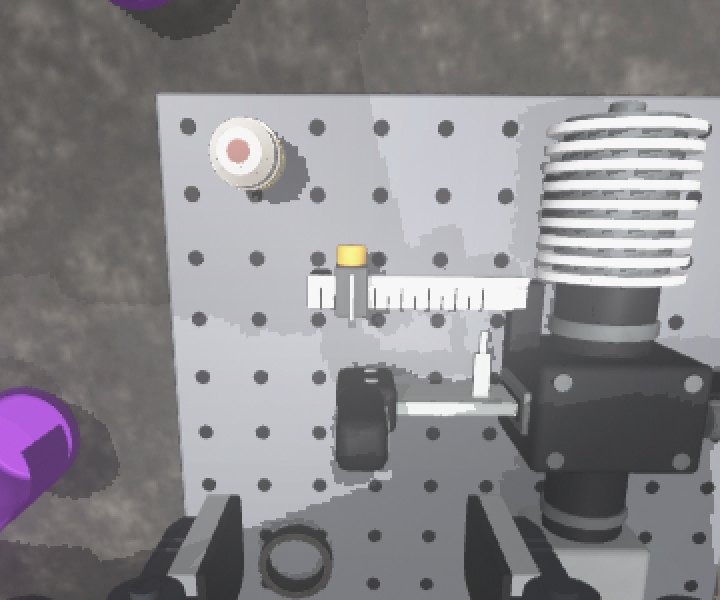

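The view is clear: pointer tip at crop (351,321), which is image (315.5,160.5). The index tip is at (484.5,333), or (382.2,166.5), and the lug top is around (362,445), or (321,222).

```bash
python3 - <<'E'
from h import *
np.set_printoptions(precision=4,suppress=True)
d=json.load(open("w2.json"));w=wrist(*d);w1=wrist(*json.load(open("w1.json")))
R=Rm(d[1]);P=np.array(d[0])
for n,u,z in[("ptr",(315.5,160.5),.048),("idx",(382.2,166.5),.048),("lug",(320.7,222),.1),("ptr_zero",(351/2+140,322/2),.048)]:
    x=plane(w,u,z);print(n,x,"tool xyz",R.T@(x-P))
# board left edge for rig yaw
a=plane(w,(140+158/2,94/2),.012);b=plane(w,(140+715/2,97/2),.012);print("edge yaw",np.arctan2(*(b-a)[1::-1]))
a=plane(w,(140+158/2,94/2),.012);b=plane(w,(140+186/2,510/2),.012);print("front edge yaw",np.arctan2(*(a-b)[1::-1])-np.pi/2)
print("idx height",tri((w,(382.2,166.5)),(w1,(322,170))), "lugtop",tri((w,(320.7,222)),(w1,(269,191))))
E
```

```text
ptr [0.5832 0.022  0.048 ] tool xyz [ 0.032  -0.0011  0.1004]
idx [0.6307 0.0088 0.048 ] tool xyz [0.0276 0.0479 0.1004]
lug [ 0.5813 -0.0071  0.1   ] tool xyz [0.003  0.0022 0.0484]
ptr_zero [0.5832 0.0216 0.048 ] tool xyz [ 0.0316 -0.0011  0.1004]
edge yaw -0.18668047759003034
front edge yaw -0.19042932079677888
idx height (array([0.6295, 0.0104, 0.0555]), [np.float64(0.0), np.float64(0.0)]) lugtop (array([0.5854, 0.0053, 0.1268]), [np.float64(3.7), np.float64(3.7)])
```

```bash
python3 -m crank '[{"dx":0.03,"dy":0.05,"dz":0.1,"yaw":0,"jaw":0.4},{"dx":0,"dy":0,"dz":0.3,"yaw":0,"jaw":0.4},{"dx":0,"dy":0,"dz":0.3,"yaw":0,"jaw":0.4},{"dx":0,"dy":0,"dz":0.3,"yaw":0,"jaw":0.4},{"dx":0,"dy":0,"dz":0.3,"yaw":0,"jaw":0.4},{"dx":0,"dy":0,"dz":0.25,"yaw":0,"jaw":0.4},{"dx":0,"dy":0,"dz":0,"yaw":0,"jaw":0.4},{"dx":0,"dy":0,"dz":0,"yaw":0,"jaw":0.4}]'
python3 -m crank '[{"dx":0,"dy":0,"dz":0,"yaw":0,"jaw":0.5},{"dx":0,"dy":0,"dz":0,"yaw":0,"jaw":0.6},{"dx":0,"dy":0,"dz":0,"yaw":0,"jaw":0.7},{"dx":0,"dy":0,"dz":0,"yaw":0,"jaw":0.8},{"dx":0,"dy":0,"dz":0,"yaw":0,"jaw":1},{"dx":0,"dy":0,"dz":0,"yaw":0,"jaw":1},{"dx":0,"dy":0,"dz":0,"yaw":0,"jaw":1},{"dx":0,"dy":0,"dz":0,"yaw":0,"jaw":1}]' 60
```

```text
t: 15.05
ee_pos: [0.5818, -0.0091, 0.0712]
tcp_rot: [-3.141, 0.0, 1.386]
contact_force: [-0.3, -0.1, -0.7]
grip_width: 0.0511
finger_force: 0.0
t: 15.85
ee_pos: [0.5813, -0.009, 0.0717]
tcp_rot: [-3.141, -0.0, 1.386]
contact_force: [-7.3, 0.3, 9.7]
grip_width: 0.0151
finger_force: 58.5
```

```bash
python3 -m crank '[{"dx":0,"dy":-0.05,"dz":0,"yaw":0,"jaw":1},{"dx":0,"dy":-0.1,"dz":0,"yaw":0,"jaw":1},{"dx":0,"dy":-0.1,"dz":0,"yaw":0,"jaw":1},{"dx":0,"dy":-0.1,"dz":0,"yaw":0,"jaw":1},{"dx":0,"dy":-0.1,"dz":0,"yaw":0,"jaw":1},{"dx":0,"dy":-0.1,"dz":0,"yaw":0,"jaw":1},{"dx":0,"dy":-0.1,"dz":0,"yaw":0,"jaw":1},{"dx":0,"dy":-0.1,"dz":0,"yaw":0,"jaw":1},{"dx":0,"dy":-0.1,"dz":0,"yaw":0,"jaw":1},{"dx":0,"dy":-0.05,"dz":0,"yaw":0,"jaw":1},{"dx":0,"dy":0,"dz":0,"yaw":0,"jaw":1},{"dx":0,"dy":0,"dz":0,"yaw":0,"jaw":1}]'
python3 - <<'E'
from h import *
from bench import telemetry,vision
import cv2
s=telemetry.read_state();json.dump([s["ee_pos"].tolist(),s["tcp_rot"].tolist()],open("w3.json","w"))
i=vision.read_camera("wrist")["image"][...,::-1]
cv2.imwrite("pics/w3.png",i)
cv2.imwrite("pics/w3c.png",cv2.resize(i[70:270,220:420],(600,600),interpolation=3))
E
```

```text
t: 17.05
ee_pos: [0.5383, -0.0008, 0.0717]
tcp_rot: [3.139, -0.0, 1.386]
contact_force: [9.3, -0.3, 0.7]
grip_width: 0.0151
finger_force: 58.6
```

View pics/w3c.png

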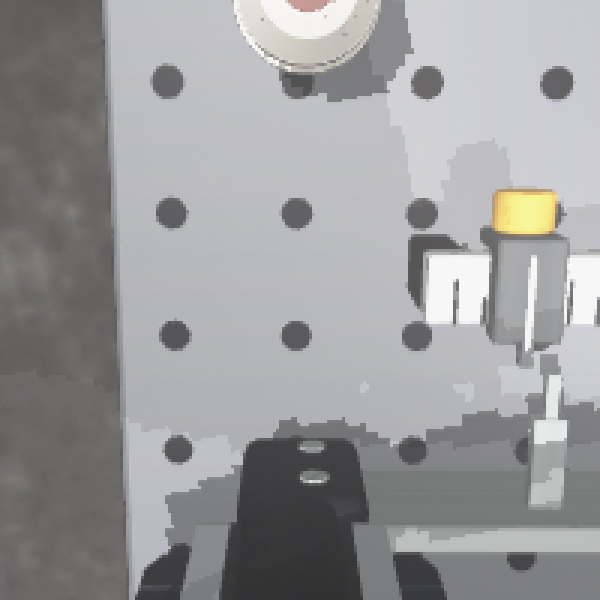

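The index tip at crop (550,358) stands just to the far side of the pointer tip at (525,362), so a few mm remain.

```bash
python3 - <<'E'
from h import *
d=json.load(open("w3.json"));w=wrist(*d);R=Rm([-np.pi,0,np.pi/2-.187])
f=lambda u:R.T@plane(w,(220+u[0]/3,70+u[1]/3),.048)
print(f((550,358))-f((525,362)), f((550,358))-f((525,358)))
E
```

```text
[0.00071614 0.00423308 0.        ] [9.53217545e-06 4.28172075e-03 0.00000000e+00]
```

```bash
python3 -m crank '[{"dx":0,"dy":-0.03,"dz":0,"yaw":0,"jaw":1},{"dx":0,"dy":-0.03,"dz":0,"yaw":0,"jaw":1},{"dx":0,"dy":-0.026,"dz":0,"yaw":0,"jaw":1},{"dx":0,"dy":0,"dz":0,"yaw":0,"jaw":1},{"dx":0,"dy":0,"dz":0,"yaw":0,"jaw":1},{"dx":0,"dy":0,"dz":0,"yaw":0,"jaw":1}]'
python3 - <<'E'
from bench import vision
import cv2,numpy as np
i=vision.read_camera("wrist")["image"][...,::-1]
cv2.imwrite("pics/w4.png",i)
o=np.zeros((600,800,3),np.uint8)
o[:480,:480]=cv2.resize(i[140:220,360:440],(480,480),interpolation=3)
j=vision.read_camera("scene")["image"][...,::-1][165:275,205:285]
k=vision.read_camera("side")["image"][...,::-1][150:240,210:330]
o[:440,480:800]=cv2.resize(j,(320,440),interpolation=3)
o[440:600,587:800]=cv2.resize(k,(213,160),interpolation=3)
cv2.imwrite("pics/f.png",o)
E
```

```text
t: 17.7
ee_pos: [0.5342, 0.0, 0.0717]
tcp_rot: [3.139, -0.001, 1.386]
contact_force: [10.3, -0.5, -0.5]
grip_width: 0.0152
finger_force: 58.6
```

View pics/f.png

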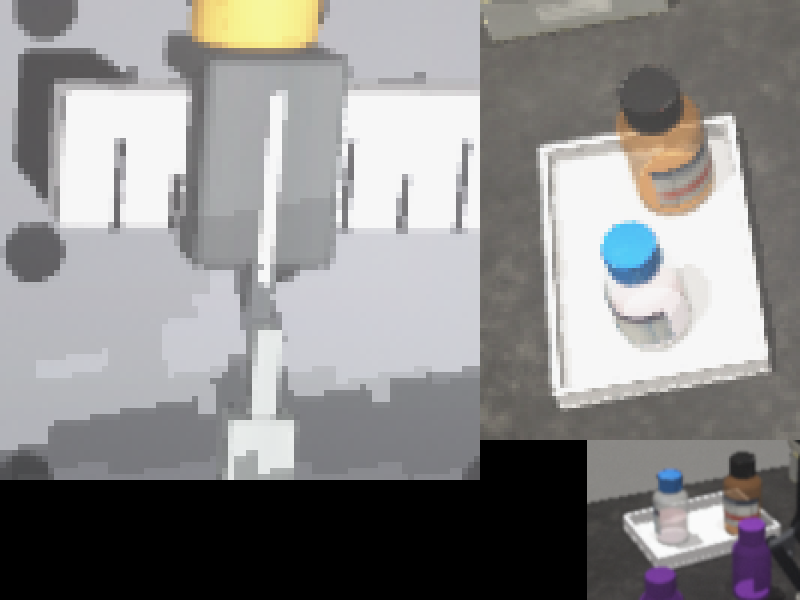

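The blue-capped bottle stands upright in the tray beside the undisturbed amber one. The index tip at (267,310) and the pointer tip at (262,300) agree to about 0.4 mm; one small nudge, then I'll hand in.

```bash
python3 -m crank '[{"dx":0,"dy":-0.008,"dz":0,"yaw":0,"jaw":1},{"dx":0,"dy":0,"dz":0,"yaw":0,"jaw":1},{"dx":0,"dy":0,"dz":0,"yaw":0,"jaw":1},{"dx":0,"dy":0,"dz":0,"yaw":0,"jaw":1}]' && python3 -c "
from bench import arm; print(arm.job_done())"
```

```text
t: 18.25
ee_pos: [0.5339, 0.0001, 0.0717]
tcp_rot: [3.139, -0.0, 1.386]
contact_force: [11.1, -0.9, 0.1]
grip_width: 0.0148
finger_force: 58.5
the job is handed in; nothing more can be done
None
```

The job is handed in at 18 s: the bottle stands upright in the tray, and the arm is still gripping the slide about 48 mm out, with its index finger level with the pointer to within about half a millimetre by my last picture, before a final 0.4 mm nudge I did not check.

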